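# Third hand: hold a mirror mount against the fence

## Task

The mirror mount on the breadboard was clamped a little short of the fence. Back its brass knurled nut off half a turn (counterclockwise seen from above), then slide the mount up to the steel fence until the front edge of its foot lies flush along it, and finish while still holding it there with a gentle, steady push of about 10 newtons, so that I can tighten the nut. Do not drag it under the tight nut or ram the fence, and leave the other parts on the board where they stand.

Things in the scene. Friction and masses are not known exactly. Their poses are not given: they have to be found in the camera images.
- board: aluminium breadboard lying on the table, fixed, 300 (x) x 250 (y) x 12.7 mm, dark holes every 25 mm. Origin: centre of its underside; its x axis points away from the robot, roughly. A fixed 8 mm steel stud stands on it 50 mm from its centre towards the robot (at x = -50 mm, y = 0), to 53 mm above the table
- nut (a joint): angle of the captive brass knurled nut on the stud, rad: 0 = tight, grows counterclockwise seen from above, to a stop at 4.7. Turning it takes about 0.05 N m. Tight, its spring washer clamps the foot so that it resists a push of some 25 N; from about 2 rad on the mount is free. It rises 4 mm a turn
- nut_top (a point): centre of the nut's top face, on the stud's axis. The nut is a cylinder of 26 mm diameter and 20 mm height; its grippable side begins 6 mm above the foot's top face and ends at this point's height; the stud stands 6 mm above this point. A red paint line on its top shows its angle
- mount: black mirror mount screwed onto a dark steel foot, loose, 0.4 to 0.7 kg. Origin: underside of the foot, on its slot's centre line; x points along the foot to its front edge (to the fence), z up. Foot: 50 mm wide (y), 10 mm thick, x = -42 to +98 mm, flat on the board. The stud stands in its 11 mm wide slot (x = -34 to +18 mm) under the nut: the foot can slide and swivel a little, not come off
- mount_grip (a point): on the mount at x = +79, y = 0, z = +60 mm of its frame: top of the two upright plates, midway between their side edges. The plates are 50 mm wide (y = -25 to +25), x = +67 to +91 mm, z = +10 to +60 mm: grip them from above by the two side edges, 50 mm apart. Two adjuster knobs point back to x = +46 mm; the mirror faces the fence
- mount_front (a point): middle of the foot's front edge face (x = +98, y = 0, z = +5 mm in the mount's frame): this face, 50 mm wide, comes to lie on the fence, 6 to 35 mm further on. With the nut loose the foot slides on the board with 1 to 3 N
- fence: steel angle bolted on the board behind the mount, fixed and rigid, 120 mm long (y), 20 mm high. Origin: middle of the lower edge of its front face, on the board's top; the front face is the plane x = 0 of this frame, x points away from the mount, y along the fence. It may stand up to 4 degrees askew on the board
- post_holder: black post holder with a light thumb screw, 38x25x50 mm, standing on the board behind the fence, loose; leave alone. Origin: underside, near its middle
- lens_tube: black lens tube 30 mm diameter, 28 mm high, standing on the board, loose; leave alone. Origin: centre of its underside
- short_tube: black short tube 30 mm diameter, 12 mm high, lying on the board, loose; leave alone. Origin: centre of its underside
Things that resemble listed ones, but are neither listed nor needed, are in the scene too. Of the things that look like the mount, the larger one is meant.

How it is judged:
On the way, in this order (a step that is already met when the one before it is completed fails the run):
1. the nut is backed off about half a turn (value of joint nut above 2.4 rad), for 0.2 s.
2. the mount's foot has come up to the fence (contact force between mount and fence above 1 N and x of mount_front in the frame of fence above -0.003 m), for 0.2 s.
At the end, for the whole second after the job is handed in: Through the last second the fingers hold the mount so that its foot presses on the fence with 3 to 20 N, flush (within 2 degrees and 2 mm) and flat on the board, at rest, with the nut still backed off by at least 2.4 rad (contact force between mount and fence between 3 and 20 N and contact force between the fingers and mount above 2 N and angle between the x axis of mount and the x axis of fence, either way round below 0.035 rad and x of mount_front in the frame of fence above -0.002 m and angle between mount's own z axis and vertical below 0.035 rad and value of joint nut above 2.4 rad and linear speed of mount below 0.01 m/s); the arm keeps its last pose, push and grip.
It fails at once if the mount is dragged more than 5 mm while its nut is still tight (value of joint nut below 2 rad and distance of mount from where it was at the start of the episode above 0.005 m).
It fails at once if the fence is rammed (more than 40 N) (contact force between mount and fence above 40 N).
It fails at once if another part on the board is shifted by more than 15 mm (distance of any of post_holder, lens_tube, short_tube from where it was at the start of the episode above 0.015 m).
It also fails if it takes over 58 s, if anything falls off the work surface, if the arm or the gripper's body presses on something with over 40 N, if the wrist force passes 120 N, or if a joint passes its speed limit or range.

## Robot

A 6-joint arm with a two-finger parallel gripper is mounted at the origin on a cart in front of the work surface, level with it; the furniture and walls round the work are solid. World frame = base frame: x ahead of the robot, y to its left, z up, the work surface at z = 0. Lengths are in m, angles in rad, forces in N, time in s.
With the tool pointing down it reaches from about 0.25 to 0.725 m from the base axis. Payload 4 kg.
Tool frame: the origin (TCP) lies on the centre line of the jaws, within the pads' length; the fingertips stand 25 mm ahead of it and the grasp point (between the pads) lies 6 mm ahead of it (r.tip_reach is the distance from the TCP to the fingertips, in m); z points along the fingers, y is the line along which they close (so a half turn about z gives the same grasp; the last joint's range is limited). The gripper opens to 85 mm and grips with 20 to 120 N. Pads are 22 mm wide; open, the fingers measure 114 mm over their backs; the gripper's body (76 mm by 85 mm) begins 54 mm behind the grasp point. The pads swing forward as they close: fully open they stand 13 mm farther back than shut.
Start: joints at [1.343, 0.241, 0.005, 1.335, 0, 1.571], TCP at [0.113, 0.487, 0.232] pointing down, gripper open.
Joint ranges: [-2.72, 2.72], [-1.05, 1.87], [-1.09, 1.28], [-1.99, 2.15], [-1.42, 1.44], [-3.14, 3.14]. Speed limits (rad/s): [2.79, 2.79, 3.14, 3.14, 3.14, 3.14].

## Interface

Orientations are given as a 3x3 rotation matrix whose columns are the frame's x, y, z axes.
In Python, from rig import r gives the robot as it stands.
- The arm moves only by the shell command python3 -m jog 'ROWS' [FORCE]. ROWS is JSON, a list of rows, each a list of 5 numbers: the shift along the tool's x, y, z in units of 0.025 m (1.0 is 0.025 m), then the turn about the tool's z in units of 0.15 rad (1.0 is 0.15 rad), then the finger opening in mm, from 0 to 85.4. In form: [[x, y, z, turn, claw], ...]. A call has 1 to 12 rows; each row shifts and turns the commanded pose from where the row before left it, along the tool's axes as they then stand; what a row does not reach is not made up. A row lasts 1/8 s, in which the tool goes at most 62.5 mm and 10.7 degrees, less where a joint would pass 70% of its speed; a pose out of reach is approached as far as the arm can. A call with a number of a shift or a turn outside -1 to 1 is refused whole. A call with a gripper value outside its range is refused whole. The fingers move at their own pace and stop on an object; FORCE is the grip in N (left out, the last holds). Time passes only in rows, so rows that do not move let the fingers close. It gives the time, the measured TCP pose, the force, the opening and the grip force at its end, in the units of the state.
- r.get_state(): the state, without advancing time (a new reading comes with each control period).
- r.camera(name): name is "scene" or "top" or "wrist"; returns a dict with "image" (384x512x3 uint8, blue, green, red), "fov_y" (degrees; the focal length in pixels is half the picture's height over the tangent of half this angle, whatever the lens; pixels are square), "cx", "cy" (the principal point, pixels), "eye" and "attitude" of the camera in the world. Camera axes: x right, y down, z forward; pixel columns grow to the right and rows downward; lengths in m; the calibration is good to about 2 mm. A picture is of the moment at which its call begins. There is no depth.
- r.sign_off(): hands the job in; it is judged then, once.
Trained networks look in a picture, given as the dict that the camera call returned (one of the last four; its "shot" number tells which), for a name from the list of things; names that differ only in an ending like _2 or _b are one class to them, and where a whole thing is asked for, a point or a joint stands for the part that bears it (a point fixed in the world has none). Each returns a list of dicts, best first, with "p" (0 to 1); they miss things now and then, are a little off and sometimes report something else, mostly with a low value. They report only what shows in the picture. A call takes as long as a camera call. They do not tell look-alikes from the thing itself.
- r.spot_in(picture, name): "at" ([x, y, z] in m, in world coordinates, good to about 4 mm: the middle of the surface that is visible of it).
The state is a dict: "time_s": time; "joints": joint angles; "dq": joint speeds; "joint_torque": joint torques, N m; "eef_pos": TCP position; "orientation": TCP orientation; "force": force on the tool from outside, world axes, zero at the start; "moment": the same for the moment, N m; "grip_width": finger opening in m; "grasp_force": force on a finger pad.
Only numpy, scipy, OpenCV 4.12 (cv2) and the standard library are available. Lean on these libraries where they do the work, as an engineer would, in place of code of your own. Each camera call takes 0.05 s, during which the arm holds its last target. There are 200 camera calls.

## Working session

There is one attempt and no reset: what is moved stays moved. The work goes in short steps, Python scripts to look and compute and a shell command to move; the robot and the scene stay as the last step left them, time stands still between calls to the robot, and variables do not carry over. Pictures are saved under pics/ and viewed, at most 10 in all, crops included, and the job is handed in when it is done.

```bash
mkdir -p pics
cat > h.py <<'E'
import numpy as np,cv2
from rig import r
def cam(n,f):
    c=r.camera(n); cv2.imwrite('pics/'+f,c['image']); return c
def K(c):
    f=c['image'].shape[0]/2/np.tan(np.radians(c['fov_y'])/2); return f
def px(c,u,v,z):
    R=np.array(c['attitude']); d=R@np.array([(u-c['cx'])/K(c),(v-c['cy'])/K(c),1]); e=np.array(c['eye'])
    return e+d*(z-e[2])/d[2]
def proj(c,P):
    p=np.array(c['attitude']).T@(np.array(P)-np.array(c['eye'])); return c['cx']+K(c)*p[0]/p[2],c['cy']+K(c)*p[1]/p[2]
E
python3 - <<'E'
from h import *
np.set_printoptions(precision=4,suppress=True)
a=cam('top','t1.png'); b=cam('scene','s1.png')
for c in (a,b):
    print(c['eye'],c['fov_y'])
    for n in ['nut_top','mount','mount_grip','mount_front','fence','post_holder','lens_tube','short_tube','board']:
        print(n,[(np.round(d['at'],3),round(d['p'],2)) for d in r.spot_in(c,n)][:3])
cv2.imwrite('pics/ts.png',np.vstack([a['image'],b['image']])[:, :])
s=r.get_state();print(s['eef_pos'],s['orientation'],s['force'],s['time_s'])
E
```

```text
[ 0.4265 -0.1356  0.9096] 55.07014913645035
nut_top [(array([ 0.48 , -0.089,  0.046]), 0.59), (array([ 0.514, -0.088,  0.012]), 0.51)]
mount [(array([ 0.527, -0.082,  0.025]), 0.9), (array([ 0.61 , -0.336,  0.009]), 0.74)]
mount_grip [(array([ 0.615, -0.34 ,  0.006]), 0.7)]
mount_front [(array([ 0.522, -0.084,  0.023]), 0.7), (array([ 0.612, -0.337,  0.009]), 0.58)]
fence [(array([ 0.61 , -0.072,  0.017]), 0.55)]
post_holder [(array([ 0.65 , -0.044,  0.059]), 0.51)]
lens_tube [(array([ 0.445, -0.004,  0.025]), 0.58), (array([ 0.521, -0.085,  0.021]), 0.17)]
short_tube []
board [(array([ 0.516, -0.089,  0.013]), 0.65)]
[0.1349 0.3424 0.656 ] 52.3182796068146
nut_top [(array([ 0.472, -0.088,  0.043]), 0.57)]
mount [(array([ 0.625, -0.34 ,  0.008]), 0.83), (array([ 0.533, -0.069,  0.024]), 0.67), (array([ 0.445, -0.005,  0.03 ]), 0.59)]
mount_grip [(array([ 0.625, -0.338,  0.005]), 0.79), (array([ 0.535, -0.078,  0.024]), 0.7)]
mount_front [(array([ 0.538, -0.078,  0.022]), 0.58), (array([ 0.625, -0.336,  0.007]), 0.57)]
fence [(array([ 0.609, -0.057,  0.02 ]), 0.68)]
post_holder [(array([ 0.654, -0.033,  0.049]), 0.68)]
lens_tube [(array([ 0.442, -0.001,  0.028]), 0.68)]
short_tube [(array([ 0.533, -0.078,  0.024]), 0.59), (array([ 0.516, -0.177,  0.019]), 0.5)]
board [(array([ 0.493, -0.05 ,  0.011]), 0.72)]
[0.1129 0.4871 0.2321] [[-0.9742  0.2258  0.    ]
 [ 0.2258  0.9742 -0.    ]
 [-0.     -0.     -1.    ]] [ 0.4711 -0.2158 -1.0926] 1.0
```

View pics/t1.png

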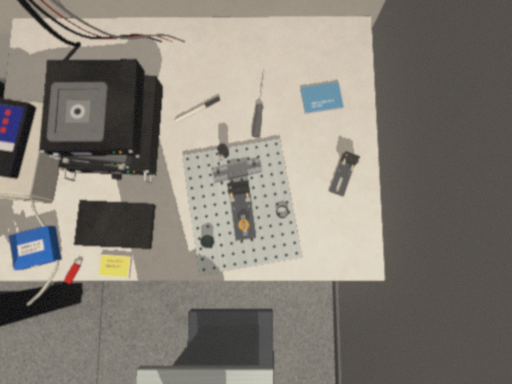

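View pics/s1.png

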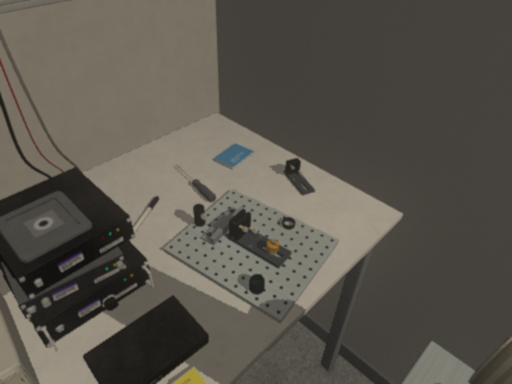

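The top view shows the mount at (242,210), with its nut at (244,225) and plates at (238,187). The fence is at (237,168) and the post holder at (223,150). The lens tube is at (207,241), the short tube at (282,210), and a smaller look-alike mount sits off the board at (345,172). The scene view agrees. I'll go above the mount and look from near.

```bash
python3 -m jog '[[-0.9,-0.97,0,0,85],[-0.9,-0.97,0,0,85],[-0.9,-0.97,0,0,85],[-0.9,-0.97,0,0,85],[-0.9,-0.97,0,0,85],[-0.9,-0.97,0,0,85],[-0.9,-0.97,0,0,85],[-0.9,-0.97,0,0,85],[-0.9,-0.97,0,0,85],[-0.9,-0.97,0,0,85]]' && python3 -m jog '[[-0.9,-0.97,0,0,85],[-0.9,-0.97,0,0,85],[-0.9,-0.97,0,0,85],[-0.9,-0.97,0,0,85],[-0.9,-0.97,0,0,85],[-0.9,-0.97,0,0,85],[-0.9,-0.97,0,0,85],[-0.9,-0.97,0,0,85],[0,0,0,0,85],[0,0,0,0,85]]'
python3 - <<'E'
from h import *
np.set_printoptions(precision=4,suppress=True)
c=cam('wrist','w1.png'); print(c['eye'],c['fov_y'],c['attitude'])
for n in ['nut_top','mount','mount_grip','mount_front','fence','post_holder','lens_tube','short_tube']:
    print(n,[(np.round(d['at'],3),round(d['p'],2)) for d in r.spot_in(c,n)][:3])
s=r.get_state();print(s['eef_pos'],s['orientation'],s['force'],s['joints'])
E
```

```text
time_s: 2.25
eef_pos: [0.2778, 0.1991, 0.2323]
orientation: [[-0.974, 0.226, 0.001], [0.226, 0.974, 0.0], [-0.001, 0.001, -1.0]]
force: [0.2, 1.1, -0.6]
grip_width: 0.0851
grasp_force: 0.0
time_s: 3.5
eef_pos: [0.4085, -0.0294, 0.232]
orientation: [[-0.974, 0.226, -0.001], [0.226, 0.974, 0.0], [0.001, 0.0, -1.0]]
force: [-0.5, -0.0, -0.4]
grip_width: 0.0847
grasp_force: 0.0
[ 0.3419 -0.0147  0.3742] 70.18112657048195 [[ 0.2264  0.9392  0.2581]
 [ 0.974  -0.2183 -0.06  ]
 [-0.      0.265  -0.9642]]
nut_top [(array([ 0.477, -0.088,  0.043]), 0.59)]
mount [(array([ 0.637, -0.344,  0.036]), 0.9), (array([ 0.537, -0.08 ,  0.025]), 0.72)]
mount_grip [(array([ 0.635, -0.345,  0.036]), 0.94), (array([ 0.477, -0.09 ,  0.043]), 0.65), (array([ 0.533, -0.081,  0.02 ]), 0.55)]
mount_front [(array([ 0.634, -0.346,  0.034]), 0.88)]
fence [(array([ 0.608, -0.043,  0.022]), 0.81)]
post_holder []
lens_tube [(array([ 0.442, -0.006,  0.027]), 0.62)]
short_tube [(array([ 0.515, -0.171,  0.019]), 0.63)]
[ 0.4088 -0.0293  0.2322] [[-0.9743  0.2252  0.0001]
 [ 0.2252  0.9743  0.    ]
 [-0.0001  0.     -1.    ]] [ 0.3356 -0.412   0.5421] [-0.0715  0.0618 -0.2084  1.3004  0.      0.1556]
```

View pics/w1.png

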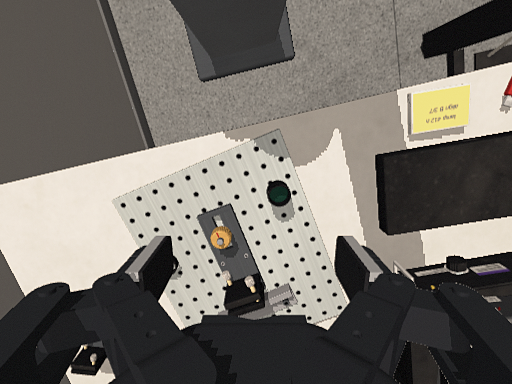

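The wrist view shows the nut at (221,237), knobs at (227,279) and (250,283), and the fence piece near (285,297), with the lens tube at (278,192). I'll zoom in to read pixels.

Run:
```python
import cv2
i=cv2.imread('pics/w1.png')[195:325,180:310]; cv2.imwrite('pics/w1c.png',cv2.resize(i,(592,592),interpolation=cv2.INTER_CUBIC))
```

```text
(no output)
```

View pics/w1c.png

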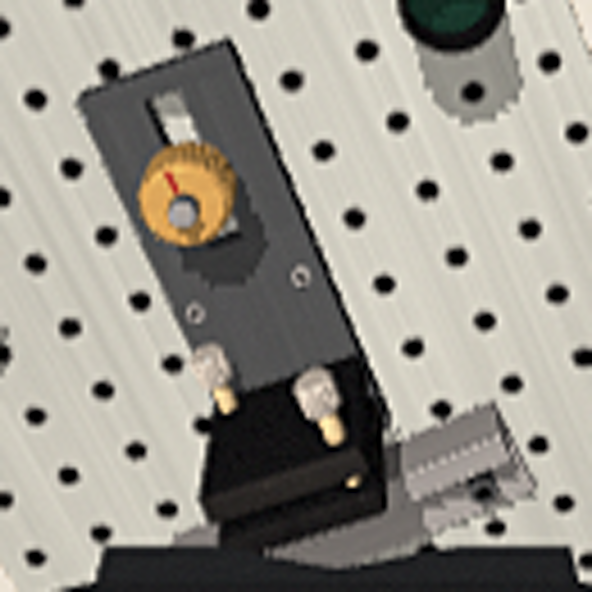

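The crop shows the stud top at (184,210), the rear foot corners at (80,97) and (228,40), and the knob tips at (210,360) and (315,385). The red line points up and left. The plates' top face spans roughly (205,500) to (385,490).

Run:
```python
from h import *
np.set_printoptions(precision=4,suppress=True)
c=r.camera('wrist')
q=lambda u,v,z:px(c,180+u/4.554,195+v/4.554,z)[:2]
S=q(184,210,.053);N=q(186,196,.047);print('stud',S,'nut',N)
A=q(80,97,.0227);B=q(228,40,.0227);C=q(355,355,.0227);D=q(190,325,.0227);M=(A+B)/2
print(A,B,C,np.linalg.norm(A-B))
for v in (C-B,D-A,np.array([(B-A)[1],-(B-A)[0]])): print('yaw',np.arctan2(v[1],v[0]))
print('rear->stud',np.linalg.norm(S-M),'knobs',q(210,360,.05),q(315,385,.05))
print('board holes', q(109,70,.0127),q(172,363,.0127))
h=[q(u,v,.0127) for u,v in((323,150),(354,217),(384,284),(413,347),(441,409))]
v=h[-1]-h[0];print('holes yaw',np.arctan2(v[1],v[0]),np.linalg.norm(v)/4, 'fence edge',[q(*p,.0327) for p in((408,462),(490,405))])
```

```text
stud [ 0.481  -0.0905] nut [ 0.4795 -0.0902]
[ 0.4513 -0.1185] [ 0.444  -0.0708] [ 0.5551 -0.0574] 0.0482868534663548
yaw 0.11955972438287392
yaw 0.15285107864105896
yaw 0.1533092880968016
rear->stud 0.033634910265439695 knobs [ 0.5306 -0.0961] [ 0.5457 -0.0679]
board holes [ 0.448  -0.1104] [ 0.5505 -0.1179]
holes yaw 0.17122311930046602 0.02508978964959502 fence edge [array([ 0.5903, -0.0483]), array([ 0.5759, -0.0189])]
```

```bash
python3 -m jog '[[-0.82,-0.43,0,0,48],[-0.82,-0.43,0,0,48],[-0.82,-0.43,0,0,48],[-0.82,-0.43,0,0,48]]' && python3 -m jog '[[0,0,1,1,48],[0,0,1,1,48],[0,0,1,1,48],[0,0,0.5,1,48],[0,0,0,1,48],[0,0,0,1,48],[0,0,0,1,48],[0,0,0,1,48],[0,0,0,1,48],[0,0,0,0.4,48],[0,0,0,0,48],[0,0,0,0,48]]'
python3 - <<'E'
from h import *
np.set_printoptions(precision=4,suppress=True)
c=cam('wrist','w2.png'); print(c['eye'])
for n in ['nut_top','mount','mount_grip','fence']:
    print(n,[(np.round(d['at'],3),round(d['p'],2)) for d in r.spot_in(c,n)][:3])
s=r.get_state();print(s['eef_pos'],s['orientation'],s['joints']); print(proj(c,[.479,-.0895,.047]))
E
```

```text
time_s: 4.5
eef_pos: [0.4796, -0.0905, 0.2321]
orientation: [[-0.974, 0.226, -0.0], [0.226, 0.974, 0.0], [0.0, 0.0, -1.0]]
force: [0.5, 0.3, 0.3]
grip_width: 0.0481
grasp_force: 0.0
time_s: 6.0
eef_pos: [0.4791, -0.09, 0.1446]
orientation: [[0.066, 0.998, -0.0], [0.998, -0.066, 0.0], [0.0, -0.0, -1.0]]
force: [0.1, 0.1, 0.0]
grip_width: 0.0484
grasp_force: 0.0
[ 0.4826 -0.0231  0.2867]
nut_top [(array([ 0.483, -0.088,  0.046]), 0.92)]
mount [(array([ 0.538, -0.08 ,  0.022]), 0.81), (array([ 0.633, -0.326,  0.009]), 0.78)]
mount_grip [(array([ 0.632, -0.333,  0.006]), 0.72), (array([ 0.533, -0.08 ,  0.02 ]), 0.71)]
fence [(array([ 0.535, -0.084,  0.023]), 0.66), (array([ 0.612, -0.068,  0.022]), 0.65)]
[ 0.4791 -0.09    0.1446] [[ 0.0667  0.9978  0.    ]
 [ 0.9978 -0.0667 -0.    ]
 [-0.      0.     -1.    ]] [-0.1857  0.2737 -0.1873  1.1098 -0.      1.4518]
(np.float64(254.78722765088307), np.float64(193.2696710974808))
```

View pics/w2.png

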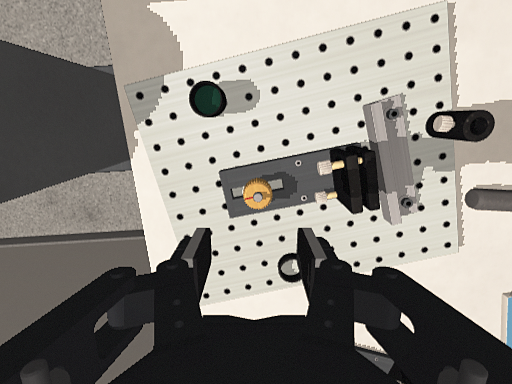

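This view shows the nut at (258,193), the plates at (333-378,145-210), and the fence from (365,104) to (405,222). The post holder is at (460,124), the short tube at (291,267), and the lens tube at (208,98). I'll zoom in on the fence and foot.

Run:
```python
import cv2
i=cv2.imread('pics/w2.png')[85:235,210:425]; cv2.imwrite('pics/w2c.png',cv2.resize(i,None,fx=3.7,fy=3.7,interpolation=cv2.INTER_CUBIC))
```

```text
(no output)
```

View pics/w2c.png

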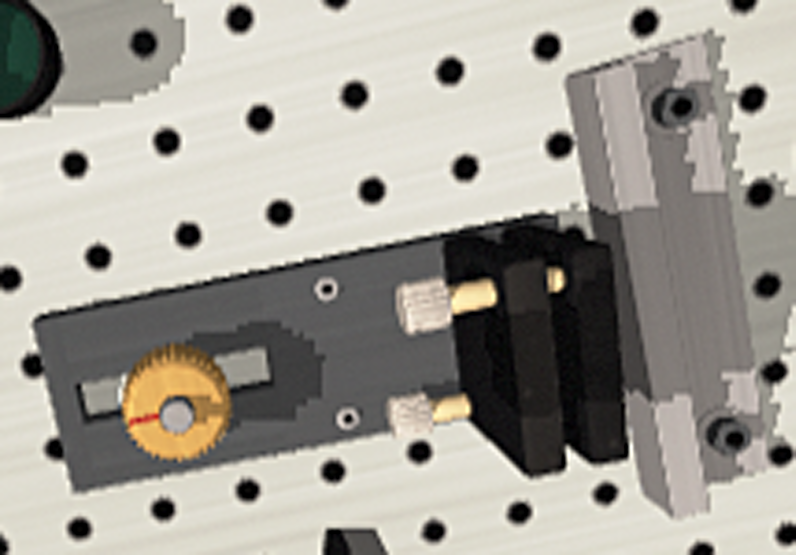

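The crop gives the foot rear corners at (37,318) and (75,491), and the foot front corner at about (550,212). The fence's lower front edge runs (567,75) to (645,490), its upper front edge (600,68) to (678,517), and the stud top is at (177,415).

Run:
```python
from h import *
np.set_printoptions(precision=4,suppress=True)
c=r.camera('wrist')
q=lambda u,v,z:px(c,210+u/3.7,85+v/3.7,z)[:2]
ya=lambda v:np.arctan2(v[1],v[0])
print('stud',q(177,415,.053),'nut',q(177,400,.047))
A=q(37,318,.0227);B=q(75,491,.0227);C=q(550,212,.0227);print(A,B,C,np.linalg.norm(A-B),np.linalg.norm(C-A),'yaw',ya(C-A),ya(A-B)-np.pi/2)
a=q(567,75,.0127);b=q(645,490,.0127);e=q(600,68,.0327);f=q(678,517,.0327)
print('fence',a,b,ya(a-b)-np.pi/2,e,f,ya(e-f)-np.pi/2,np.linalg.norm(e-f))
h=[q(u,v,.0127) for u,v in((9,278),(558,146))];v=h[1]-h[0];print('board yaw',ya(v),np.linalg.norm(v)/6)
print('plates top rear/front edges', [q(*p,.0727) for p in ((507,262),(530,472),(612,250),(627,455))])
```

```text
stud [ 0.4816 -0.0916] nut [ 0.4818 -0.0896]
[ 0.4461 -0.0713] [ 0.4518 -0.1206] [ 0.5807 -0.0526] 0.04959880048071983 0.13592817325036538 yaw 0.13844444233368156 0.11464043867908402
fence [ 0.5876 -0.0189] [ 0.6145 -0.1349] 0.228227730675713 [ 0.5877 -0.0181] [ 0.6142 -0.1351] 0.22280042161146318 0.11995634093820004
board yaw 0.16776708471389626 0.024971029463473765
plates top rear/front edges [array([ 0.5534, -0.0569]), array([ 0.5597, -0.1044]), array([ 0.5755, -0.0558]), array([ 0.5811, -0.1018])]
```

```bash
python3 -m jog '[[0,0.08,1,0,48],[0,0,1,0,48],[0,0,1,0,48],[0,0,0.5,0,48],[0,0,0.24,0,48],[0,0,0,0,48],[0,0,0,0,48]]' 40 && python3 -m jog '[[0,0,0,0,20],[0,0,0,0,20],[0,0,0,0,20],[0,0,0,0,20],[0,0,0,0,20],[0,0,0,0,20]]' 40
```

```text
time_s: 7.18
eef_pos: [0.4818, -0.0903, 0.0519]
orientation: [[0.067, 0.998, 0.002], [0.998, -0.067, -0.0], [-0.0, 0.002, -1.0]]
force: [0.8, -0.4, 0.8]
grip_width: 0.0477
grasp_force: 0.0
time_s: 7.92
eef_pos: [0.481, -0.0901, 0.0511]
orientation: [[0.067, 0.998, -0.0], [0.998, -0.067, 0.0], [0.0, -0.0, -1.0]]
force: [-0.4, -0.7, 0.9]
grip_width: 0.02
grasp_force: 0.0
```

Run:
```python
from h import *
c=cam('wrist','w3.png'); s=r.get_state();print(s['grip_width'],s['grasp_force'],r.tip_reach,s['force'])
cv2.imwrite('pics/w3c.png',cv2.resize(c['image'][150:384,130:390],None,fx=2.5,fy=2.5))
```

```text
0.02001159291795982 0.0 0.025 [ 0.4631053  -0.12684286 -0.05160006]
```

View pics/w3c.png

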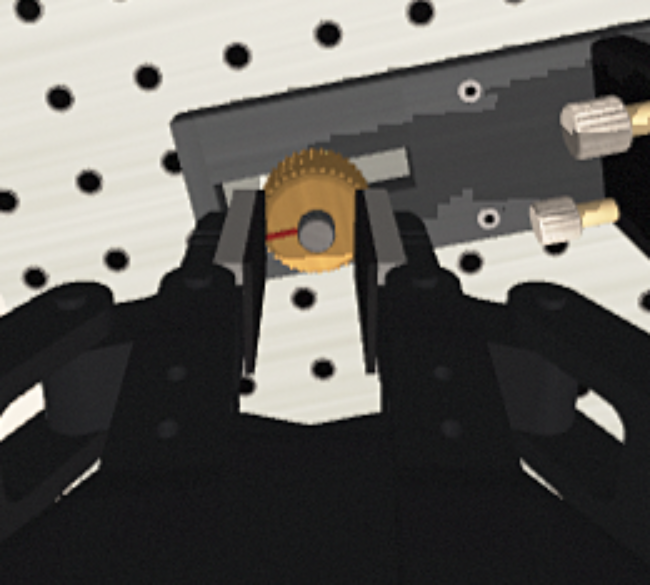

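Run:
```python
from h import *
c=r.camera('wrist')
s=r.get_state();R=np.array(s['orientation']);p=np.array(s['eef_pos'])
f=lambda P:[round((proj(c,P)[0]-130)*2.5),round((proj(c,P)[1]-150)*2.5)]
for d in (25,20,15,10,5,0): print(d,[f(p+R@np.array([x,y,d])*1e-3) for x in(-11,11) for y in (-10,10)])
print('nut',[f([.481,-.09,z]) for z in (.047,.053)])
```

```text
25 [[276, 223], [351, 223], [274, 144], [352, 144]]
20 [[275, 231], [352, 231], [273, 150], [353, 150]]
15 [[274, 240], [353, 240], [272, 157], [355, 157]]
10 [[273, 249], [354, 249], [271, 164], [356, 164]]
5 [[272, 259], [356, 259], [270, 172], [357, 172]]
0 [[270, 269], [357, 269], [269, 180], [359, 180]]
nut [[314, 217], [314, 228]]
```

The fingers closed to 20 mm without any force. The picture shows the pad tips above the nut's top: they end at crop row 190, about 30 mm shorter than specified. I'll open, go lower in steps and test the grip.

```bash
python3 -m jog '[[0,0,0,0,42],[0,0,0,0,42],[0,0,0,0,42],[0,0,0.25,0,42],[0,0,0.25,0,42],[0,0,0,0,42]]' 40 && python3 -m jog '[[0,0,0,0,20],[0,0,0,0,20],[0,0,0,0,20],[0,0,0,0,20]]' 40
```

```text
time_s: 8.78
eef_pos: [0.4802, -0.09, 0.0377]
orientation: [[0.067, 0.998, -0.002], [0.998, -0.067, 0.0], [0.0, -0.002, -1.0]]
force: [0.3, -0.2, 0.0]
grip_width: 0.042
grasp_force: 0.0
time_s: 9.28
eef_pos: [0.4823, -0.0902, 0.039]
orientation: [[0.067, 0.998, 0.002], [0.998, -0.067, -0.0], [-0.0, 0.002, -1.0]]
force: [5.4, 0.5, -2.9]
grip_width: 0.0234
grasp_force: 39.3
```

```bash
python3 -m jog '[[0,0,0,0,42],[0,0,0,0,42],[0,0,0,0,42],[0,0,0.2,0,42],[0,0,0.2,0,42],[0,0,0,0,42]]' 40 && python3 -m jog '[[0,0,0,0,20],[0,0,0,0,20],[0,0,0,0,20],[0,0,0,0,20]]' 40;  python3 - <<'E'
from h import *
c=cam('wrist','w4.png'); s=r.get_state();print(s['eef_pos'],s['grip_width'],s['grasp_force'],s['force'],s['moment'])
cv2.imwrite('pics/w4c.png',cv2.resize(c['image'][150:384,130:390],None,fx=2.5,fy=2.5))
E
```

```text
time_s: 10.02
eef_pos: [0.4804, -0.09, 0.0279]
orientation: [[0.067, 0.998, -0.002], [0.998, -0.067, 0.0], [0.0, -0.002, -1.0]]
force: [0.3, 0.8, 1.1]
grip_width: 0.0422
grasp_force: 0.0
time_s: 10.52
eef_pos: [0.4823, -0.0902, 0.029]
orientation: [[0.067, 0.998, 0.002], [0.998, -0.067, -0.0], [-0.0, 0.002, -1.0]]
force: [5.7, 0.8, -2.2]
grip_width: 0.0239
grasp_force: 39.3
[ 0.48235514 -0.09024673  0.02897345] 0.024303086744264225 39.33986059558778 [ 6.3464562  -0.17448197 -1.97952081] [ 0.02025343 -1.03774635  0.06211508]
```

View pics/w4c.png

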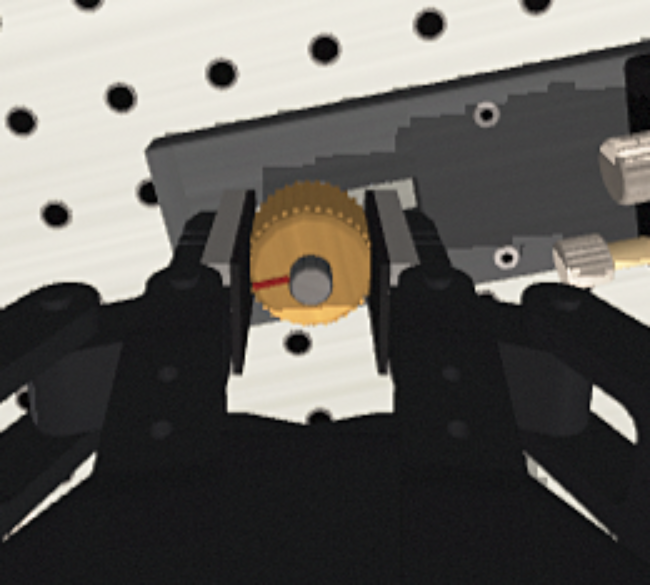

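The pads now straddle the nut, crop (250-370, 190-320), with 39 N of grip. Now turning counterclockwise.

```bash
python3 -m jog '[[0,0.04,0,-0.5,20],[0,0,0,-1,20],[0,0,0,-1,20],[0,0,0,-1,20],[0,0,0,-1,20],[0,0,0,-1,20],[0,0,0,-1,20]]' 40;  python3 - <<'E'
from h import *
c=cam('wrist','w5.png'); s=r.get_state();print(s['eef_pos'],s['grip_width'],s['grasp_force'],s['force'],s['moment'],s['joints'])
cv2.imwrite('pics/w5c.png',cv2.resize(c['image'][150:384,130:390],None,fx=2.,fy=2.))
E
```

```text
time_s: 11.45
eef_pos: [0.4814, -0.0907, 0.0291]
orientation: [[-0.791, 0.612, -0.001], [0.612, 0.791, -0.001], [-0.0, -0.002, -1.0]]
force: [0.5, -0.3, 2.8]
grip_width: 0.0242
grasp_force: 39.9
[ 0.48143242 -0.09070531  0.029041  ] 0.024264893172962883 39.91587449856979 [ 0.30489873 -1.80817119  3.13612609] [-0.2956529  -0.10035681  0.09032525] [-0.18538024  0.41136668 -0.33441296  0.82572028 -0.00136582  0.46999194]
```

View pics/w5c.png

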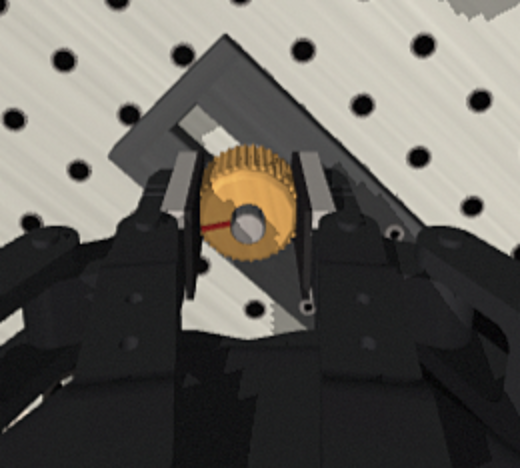

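The red line kept its place relative to the jaws, so the nut is turning with the tool. I'll finish the half turn.

```bash
python3 -m jog '[[0,0,-0.005,-1,20],[0,0,-0.005,-1,20],[0,0,-0.005,-1,20],[0,0,-0.005,-1,20],[0,0,-0.005,-1,20],[0,0,-0.005,-1,20],[0,0,-0.005,-1,20]]' && python3 -m jog '[[0,0,-0.005,-1,20],[0,0,-0.005,-1,20],[0,0,-0.005,-1,20],[0,0,-0.005,-1,20],[0,0,-0.005,-1,20],[0,0,-0.005,-1,20],[0,0,-0.005,-1,20],[0,0,0,0,20],[0,0,0,0,20]]';  python3 - <<'E'
from h import *
c=cam('wrist','w6.png'); s=r.get_state();print(s['eef_pos'],s['grip_width'],s['grasp_force'],s['force'],s['moment'],s['joints'])
cv2.imwrite('pics/w6c.png',cv2.resize(c['image'][100:384,100:420],None,fx=2.,fy=2.))
E
```

```text
time_s: 12.38
eef_pos: [0.4813, -0.0918, 0.0295]
orientation: [[-0.925, -0.379, -0.001], [-0.379, 0.925, -0.004], [0.003, -0.003, -1.0]]
force: [1.0, -5.2, -0.4]
grip_width: 0.0245
grasp_force: 39.7
time_s: 13.5
eef_pos: [0.4822, -0.0925, 0.0303]
orientation: [[-0.137, -0.991, 0.0], [-0.991, 0.137, -0.005], [0.005, -0.001, -1.0]]
force: [2.8, -6.0, -3.7]
grip_width: 0.0241
grasp_force: 39.4
[ 0.48222684 -0.09244983  0.03028055] 0.02404501963724606 39.390168639365584 [ 3.39621982 -6.62222839 -3.18853601] [-1.32669653 -0.70830258  0.07179092] [-0.18655001  0.41023672 -0.33208726  0.82739547 -0.00464908 -1.62012814]
```

View pics/w6c.png

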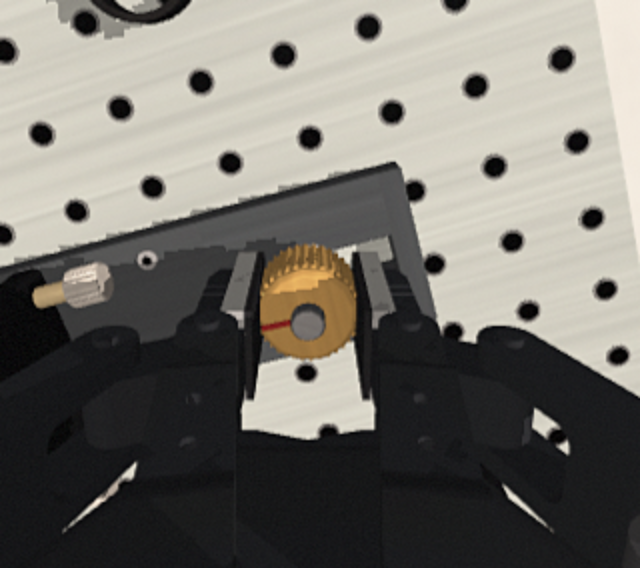

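The jaws have turned 3.07 rad with the red line still in the same place relative to them, so the nut is backed off about half a turn. I'll release, lift, turn back and go above the plates.

```bash
python3 -m jog '[[0,0,0,0,45],[0,0,0,0,45],[0,0,0,0,45],[0,0,-1,0,45],[0,0,-1,0,45],[0,0,-1,0,45],[0,0,-1,0,70],[0,0,0,0,75]]' && python3 -m jog '[[0,0,0,1,75],[0,0,0,1,75],[0,0,0,1,75],[0,0,0,1,75],[0,0,0,1,75],[0,0,0,1,75],[0,0,0,1,75],[0,0,0,1,75],[0,0,0,0.7,75],[0,0,0,0,75]]'
python3 - <<'E'
from h import *
np.set_printoptions(precision=4,suppress=True)
s=r.get_state();print(s['eef_pos'],s['orientation'],s['joints'])
for cn in('wrist','top'):
  c=cam(cn,'w7%s.png'%cn)
  for n in ['nut_top','mount','mount_grip','mount_front','fence']:
    print(n,[(np.round(d['at'],3),round(d['p'],2)) for d in r.spot_in(c,n)][:3])
E
```

```text
time_s: 14.55
eef_pos: [0.4835, -0.0903, 0.1322]
orientation: [[-0.133, -0.991, 0.004], [-0.991, 0.133, -0.001], [0.0, -0.004, -1.0]]
force: [-0.2, -0.2, -0.7]
grip_width: 0.0748
grasp_force: 0.0
time_s: 15.8
eef_pos: [0.4812, -0.0899, 0.1292]
orientation: [[-0.991, -0.133, -0.002], [-0.133, 0.991, 0.0], [0.002, 0.001, -1.0]]
force: [-0.6, 0.5, 0.4]
grip_width: 0.0749
grasp_force: 0.0
[ 0.4812 -0.0899  0.1292] [[-0.9911 -0.1331 -0.0022]
 [-0.1331  0.9911  0.0005]
 [ 0.0021  0.0007 -1.    ]] [-0.1848  0.2933 -0.204   1.0758  0.     -0.3183]
nut_top [(array([ 0.481, -0.092,  0.045]), 0.59)]
mount [(array([ 0.534, -0.083,  0.021]), 0.95), (array([ 0.599, -0.328,  0.01 ]), 0.65)]
mount_grip [(array([ 0.533, -0.083,  0.022]), 0.73), (array([ 0.602, -0.335,  0.004]), 0.55)]
mount_front [(array([ 0.598, -0.33 ,  0.007]), 0.7), (array([ 0.531, -0.089,  0.022]), 0.68)]
fence [(array([ 0.597, -0.042,  0.029]), 0.7)]
nut_top []
mount [(array([ 0.614, -0.337,  0.006]), 0.59)]
mount_grip [(array([ 0.615, -0.338,  0.007]), 0.87)]
mount_front [(array([ 0.611, -0.334,  0.007]), 0.67)]
fence []
```

```bash
cat > edge.py <<'E'
from h import *
def foot(c,yaw0=0.13,S=np.array([.481,-.0905]),xs=np.arange(-.030,.045,.003)):
    g=cv2.GaussianBlur(cv2.cvtColor(c['image'],cv2.COLOR_BGR2GRAY),(3,3),0).astype(float)
    ex=np.array([np.cos(yaw0),np.sin(yaw0)]);ey=np.array([-ex[1],ex[0]]);out={}
    for sg in(1,-1):
        P=[]
        for x in xs:
            ys=np.arange(.016,.036,.0003);v=[]
            for y in ys:
                p=proj(c,[*(S+x*ex+sg*y*ey),.0227]); v.append(cv2.getRectSubPix(g.astype(np.float32),(1,1),(float(p[0]),float(p[1])))[0,0])
            d=np.diff(np.convolve(v,np.ones(5)/5,'valid'));k=int(np.argmax(d))
            P.append((x,sg*ys[k+2],d[k]))
        P=np.array(P);w=P[:,2]>2
        P=P[w]; m=np.abs(P[:,1]-np.median(P[:,1]))<.005;P=P[m]
        k=np.polyfit(P[:,0],P[:,1],1);res=np.abs(np.polyval(k,P[:,0])-P[:,1]);P=P[res<.0015]
        k=np.polyfit(P[:,0],P[:,1],1);out[sg]=(yaw0+np.arctan(k[0]),k[1],len(P),res.std())
    return out
if __name__=='__main__':
    c=r.camera('wrist'); print(foot(c)); s=r.get_state(); print(s['time_s'])
E
python3 edge.py
```

```text
{1: (np.float64(0.13676912737774788), np.float64(0.023615384615384653), 25, np.float64(7.720406133352368e-05)), -1: (np.float64(0.13684604688982313), np.float64(-0.026097076923076973), 25, np.float64(0.00011065451752423221))}
16.45
```

```bash
python3 -m jog '[[-0.87,-0.06,0,-0.02,75],[-0.88,0,0,0,75],[-0.88,0,0,0,75],[-0.87,0,0,0,75],[0,0,0,0,75],[0,0,0,0,75]]' && python3 -m jog '[[0,0,0.8,0,75],[0,0,0.8,0,75],[0,0,0.8,0,75],[0,0,0.4,0,75],[0,0,0.4,0,75],[0,0,0.3,0,75],[0,0,0,0,75],[0,0,0,0,75]]'
```

```text
time_s: 17.2
eef_pos: [0.5681, -0.08, 0.13]
orientation: [[-0.991, -0.135, -0.001], [-0.135, 0.991, 0.0], [0.001, 0.0, -1.0]]
force: [-0.5, -0.4, -0.4]
grip_width: 0.0748
grasp_force: 0.0
time_s: 18.2
eef_pos: [0.5693, -0.08, 0.0433]
orientation: [[-0.991, -0.135, 0.001], [-0.135, 0.991, -0.0], [-0.001, -0.0, -1.0]]
force: [-0.4, 0.1, -0.0]
grip_width: 0.0746
grasp_force: 0.0
```

```bash
python3 -m jog '[[0,0,0,0,60],[0,0,0,0,54],[0,0,0,0,45],[0,0,0,0,45],[0,0,0,0,45],[0,0,0,0,45]]' 60
python3 - <<'E'
from h import *
from edge import foot
np.set_printoptions(precision=4,suppress=True)
c=cam('wrist','w8.png');s=r.get_state();print(s['eef_pos'],s['orientation'],s['force'],s['moment'],s['grip_width'],s['grasp_force'],foot(c))
print(c['eye'],[np.round(proj(c,[*p]),0) for p in([.481,-.09,.047],[.45,-.096,.0227],[.5876,-.0189,.0127])])
for n in ['nut_top','mount']: print(n,[(np.round(d['at'],3),round(d['p'],2)) for d in r.spot_in(c,n)][:3])
E
```

```text
time_s: 18.95
eef_pos: [0.5695, -0.0799, 0.0435]
orientation: [[-0.991, -0.135, 0.001], [-0.135, 0.991, 0.0], [-0.001, -0.0, -1.0]]
force: [-0.2, 0.6, 5.7]
grip_width: 0.049
grasp_force: 64.0
[ 0.5694 -0.0799  0.0435] [[-0.9909 -0.1349  0.0012]
 [-0.1349  0.9909  0.0001]
 [-0.0012 -0.     -1.    ]] [0.1166 0.1883 5.445 ] [ 0.1999  0.1231 -0.0563] 0.048946307088427995 64.03400301933289 {1: (np.float64(0.13269230118725336), np.float64(0.02343584615384619), 25, np.float64(5.9505782802868615e-05)), -1: (np.float64(0.13392305679718164), np.float64(-0.026307538461538504), 25, np.float64(5.8932845464616215e-05))}
[ 0.5015 -0.0895  0.1855] [array([258.,  72.]), array([254.,  15.]), array([337., 258.])]
nut_top [(array([ 0.479, -0.09 ,  0.048]), 0.62)]
mount []
```

```bash
python3 -m jog '[[0,0.09,-0.01,-0.15,45],[0,0.09,0,-0.15,45],[0,0.09,0,-0.15,45],[0,0.09,0,-0.16,45],[0,0,0,0,45],[0,0,0,0,45]]'
cat > st.py <<'E'
from h import *
from edge import foot
np.set_printoptions(precision=4,suppress=True)
s=r.get_state();R=np.array(s['orientation']);c=r.camera('wrist')
print('pos',np.array(s['eef_pos']),'yaw',np.arctan2(-R[1,0],-R[0,0]),'F',np.array(s['force']),'M',np.array(s['moment']),s['grip_width'],s['grasp_force'],'t',s['time_s'])
for k,v in foot(c,.2).items(): print(k,np.array(v,float))
E
python3 st.py
```

```text
time_s: 19.85
eef_pos: [0.5678, -0.071, 0.0435]
orientation: [[-0.974, -0.226, 0.001], [-0.226, 0.974, -0.0], [-0.001, -0.0, -1.0]]
force: [1.7, -3.4, 5.6]
grip_width: 0.0491
grasp_force: 64.3
pos [ 0.5678 -0.071   0.0435] yaw 0.22775452724373038 F [ 1.7246 -3.3723  5.6274] M [-0.4482 -0.2693  0.1049] 0.04911570354524256 64.26858633756638 t 19.85
1 [ 0.2242  0.0243 25.      0.    ]
-1 [ 0.2255 -0.0255 25.      0.0001]
```

```bash
python3 -m jog '[[-0.05,0,0,0,45],[-0.05,0,0,0,45],[-0.05,0,0,0,45],[-0.05,0,0,0,45],[-0.05,0,0,0,45],[-0.05,0,0,0,45],[-0.04,0,0,0,45],[-0.03,0,0,0,45],[0,0,0,0,45],[0,0,0,0,45]]'; python3 st.py
```

```text
time_s: 21.15
eef_pos: [0.5732, -0.069, 0.0435]
orientation: [[-0.974, -0.225, -0.006], [-0.225, 0.974, -0.0], [0.006, 0.001, -1.0]]
force: [-7.1, -3.0, 12.4]
grip_width: 0.0491
grasp_force: 65.1
pos [ 0.5732 -0.069   0.0435] yaw 0.22719395718812987 F [-7.087  -2.979  12.3831] M [-0.6352  1.3462  0.0765] 0.049081237042957054 65.14333426952362 t 21.15
1 [ 0.2233  0.0251 24.      0.0001]
-1 [ 0.2243 -0.0248 24.      0.0001]
```

```bash
python3 -m jog '[[0,0,-0.04,0,45],[0,0,-0.02,0,45],[0,0,0,0,45],[0,0,0,0,45]]'; python3 -c "
from h import *
s=r.get_state();print(s['eef_pos'],s['force'],s['moment'])"
```

```text
time_s: 21.7
eef_pos: [0.5758, -0.0685, 0.0435]
orientation: [[-0.974, -0.225, -0.002], [-0.225, 0.974, 0.001], [0.002, 0.001, -1.0]]
force: [-0.9, -1.9, -3.0]
grip_width: 0.0491
grasp_force: 63.5
[ 0.57575611 -0.06850145  0.04352661] [-0.85687461 -1.8867538  -3.00186075] [-0.29080241  0.03145747  0.06655287]
```

```bash
python3 -m jog '[[-0.03,0,0.01,0,45],[-0.03,0,0,0,45],[-0.03,0,0,0,45],[-0.03,0,0,0,45],[0,0,0,0,45],[0,0,0,0,45]]'; python3 st.py
```

```text
time_s: 22.45
eef_pos: [0.5794, -0.0683, 0.0443]
orientation: [[-0.974, -0.225, 0.0], [-0.225, 0.974, 0.0], [-0.0, 0.0, -1.0]]
force: [-0.8, 0.2, -5.9]
grip_width: 0.0491
grasp_force: 62.9
pos [ 0.5794 -0.0683  0.0443] yaw 0.22673355272128293 F [-0.8433  0.1841 -5.8858] M [ 0.0856 -0.187  -0.0014] 0.04907758333789765 62.93960899114609 t 22.45
1 [ 0.2231  0.0246 22.      0.0001]
-1 [ 0.2218 -0.0254 22.      0.0001]
```

```bash
python3 -m jog '[[0,0,0.03,0,45],[0,0,0,0,45],[-0.03,0,0,0,45],[-0.03,0,0,0,45],[0,0,0,0,45],[0,0,0,0,45]]'; python3 st.py
```

```text
time_s: 23.25
eef_pos: [0.5798, -0.0682, 0.0435]
orientation: [[-0.974, -0.225, -0.002], [-0.225, 0.974, -0.0], [0.002, 0.0, -1.0]]
force: [-4.8, -2.3, -1.7]
grip_width: 0.0491
grasp_force: 63.3
pos [ 0.5798 -0.0682  0.0435] yaw 0.226507166551037 F [-4.8353 -2.3075 -1.6717] M [-0.283   1.0313  0.0792] 0.049069336127992795 63.31234395503998 t 23.25
1 [ 0.2224  0.0245 22.      0.0001]
-1 [ 0.219  -0.0252 22.      0.0001]
```

```bash
python3 -m jog '[[-0.03,0,0,0,45],[-0.03,0,0,0,45],[-0.03,0,0,0,45],[0,0,0,0,45],[0,0,0,0,45]]'; python3 st.py
```

```text
time_s: 23.92
eef_pos: [0.58, -0.0682, 0.0436]
orientation: [[-0.974, -0.224, -0.006], [-0.224, 0.975, -0.001], [0.006, -0.0, -1.0]]
force: [-9.5, -2.7, 2.9]
grip_width: 0.0494
grasp_force: 64.0
pos [ 0.58   -0.0682  0.0436] yaw 0.22628963028183066 F [-9.5404 -2.6518  2.8686] M [-0.5124  1.9716  0.1723] 0.049411154280612886 64.00321841239929 t 23.925
1 [ 0.2206  0.0246 22.      0.0001]
-1 [ 0.2229 -0.0254 22.      0.0001]
```

```bash
python3 -m jog '[[0,0,0,-0.05,45],[0,0,0,0,45],[0,0,0,0,45],[0,0,0,0,45]]'; python3 st.py;python3 st.py
```

```text
time_s: 24.48
eef_pos: [0.5801, -0.0682, 0.0436]
orientation: [[-0.973, -0.231, -0.005], [-0.231, 0.973, -0.001], [0.006, -0.0, -1.0]]
force: [-9.5, -1.8, 2.6]
grip_width: 0.0493
grasp_force: 63.9
pos [ 0.5801 -0.0682  0.0436] yaw 0.23288678871243362 F [-9.5187 -1.783   2.6352] M [-0.5377  1.9663 -0.1669] 0.04925468625184381 63.9414918422699 t 24.475
1 [ 0.2297  0.0239 22.      0.0001]
-1 [ 0.2257 -0.026  22.      0.0001]
pos [ 0.5801 -0.0683  0.0436] yaw 0.23287864148289344 F [-10.4698  -2.7934   2.5975] M [-0.5308  1.965  -0.098 ] 0.049012945247749046 63.94167423248291 t 24.525
1 [ 0.2301  0.0239 22.      0.0001]
-1 [ 0.2257 -0.026  22.      0.0001]
```

```bash
python3 -m jog '[[0,0,0,0.025,45],[0,0,0,0,45],[0,0,0,0,45],[0,0,0,0,45]]'; python3 st.py
```

```text
time_s: 25.08
eef_pos: [0.58, -0.0682, 0.0436]
orientation: [[-0.974, -0.228, -0.006], [-0.228, 0.974, -0.001], [0.006, -0.0, -1.0]]
force: [-9.2, -2.6, 2.8]
grip_width: 0.0491
grasp_force: 63.9
pos [ 0.58   -0.0682  0.0436] yaw 0.22972548644300106 F [-9.2459 -2.5884  2.7682] M [-0.5102  1.9832  0.1126] 0.04912876699430202 63.9380156993866 t 25.075
1 [ 0.225   0.0242 22.      0.0001]
-1 [ 0.2257 -0.0258 22.      0.0001]
```

The mount is flush, at rest and pushing with about 9.6 N.

```bash
python3 -c "
from rig import r
print(r.sign_off())"
```

```text
the job is handed in; nothing more can be done
None
```

I backed the nut off about 3.07 rad (just under half a turn) and slid the mount up to the fence, with its yaw matching the fence's to within my measurement. I handed it in with the gripper still holding it there at about 9.6 N; no verdict came back.

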